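Clear the casting plate

TASK

Get the grey casting plate ready for the next tile: first take the yellow tin off it and stack it squarely on the column of tins, its edges in line with theirs, then wipe every loose tile chip off the plate into the steel catch tray with the scraper block, keeping the fingers off the chips. Stand the scraper back on its cork mat, and leave the column and the other things on the bench where they are.

Things in the scene. Friction and masses are not known exactly. Their poses are not given: they have to be found in the camera images.
- plate: fixed dark grey casting plate, a flat slab 240 mm (its x) by 310 mm (its y), 12 mm thick, on four levelling feet; its polished, slippery top is 55 mm above the table, without rims. Origin: under the middle of the plate, at table height, z up; its +x edge is the one along the catch tray
- tray: fixed open steel catch tray, 130 mm (its x) by 330 mm (its y), 38 mm high, walls and floor 3 mm, axes parallel to the plate's; its near long side is tucked 10 mm under the plate's +x edge, so chips pushed over that edge fall into it. Origin: middle of its underside
- board: fixed wooden board 130 x 100 x 12 mm, left or right of the plate, on which the column of tins stands. Origin: middle of its underside
- mat: fixed cork mat 110 mm (its x) by 200 mm (its y), 4 mm thick, on the other side of the plate from the board: the scraper's place. Origin: middle of its underside
- scraper: loose scraper block, about 0.25 kg, standing on its mat: black foot with slick grey sole, 36 mm (its x) by 170 mm (its y), 14 mm high, carrying an upright pale wooden handle 26 mm (x) by 110 mm (y), 14 to 60 mm above the underside; both long faces alike. Grip the handle from above across its 26 mm; it pushes along its x, either way. Origin: middle of its underside, z up
- tin_yellow: loose closed tin, all yellow, a plain box 88 mm (its x) by 56 mm (its y), 36 mm high, about 0.16 kg; starts standing on the plate among the chips, its x roughly along the plate's x. Origin: middle of its underside
- tin_low: loose closed blue tin of the same size, standing on the board: the foot of the column. Origin: middle of its underside
- tin_mid: loose closed green tin of the same size, standing on the blue one: the top of the column at the start; its lid is 36 mm above its origin. Origin: middle of its underside
- chip0: loose chip of broken tile, reddish-brown, flat and irregular, 54 mm across at most, 9 mm thick, about 20 g; starts lying on the plate. Origin: middle of its underside; its z axis is normal to its flat faces
- chip1: loose chip of broken tile, reddish-brown, flat and irregular, 54 mm across at most, 9 mm thick, about 20 g; starts lying on the plate. Origin: middle of its underside; its z axis is normal to its flat faces
- chip2: loose chip of broken tile, reddish-brown, flat and irregular, 54 mm across at most, 9 mm thick, about 20 g; starts lying on the plate. Origin: middle of its underside; its z axis is normal to its flat faces
- chip3: loose chip of broken tile, reddish-brown, flat and irregular, 54 mm across at most, 9 mm thick, about 20 g; starts lying on the plate. Origin: middle of its underside; its z axis is normal to its flat faces
- chip4: loose chip of broken tile, reddish-brown, flat and irregular, 54 mm across at most, 9 mm thick, about 20 g; starts lying on the plate. Origin: middle of its underside; its z axis is normal to its flat faces
- jar: bystander: closed jar with white lid, 68 mm wide, 105 mm tall. Origin: middle of its underside
- thread: bystander: upright dark blue cone of sewing thread, 56 mm wide, 120 mm tall. Origin: middle of its underside
- hoop: bystander: wooden embroidery hoop lying flat, 136 mm across, 12 mm high. Origin: its centre, on the table
- spoon: bystander: steel spoon lying on the table, 190 mm long. Origin: near the middle of its length, at its underside
- cup: bystander: empty white plastic cup, 72 mm wide, 75 mm tall. Origin: middle of its underside
There are look-alikes about, which are no part of the job. Several things have the shape of the tin_yellow; the one meant has the colours described above.

How it is judged:
On the way, in this order (a step that is already met when the one before it is completed fails the run):
1. the yellow tin stands squarely on the green tin (horizontal distance between tin_yellow and tin_mid below 0.008 m and angle between the x axis of tin_yellow and the x axis of tin_mid, either way round below 0.12 rad and z of tin_yellow in the frame of tin_mid between 0.033 and 0.039 m and angle between tin_yellow's own z axis and vertical below 0.06 rad), for 0.2 s.
2. the scraper's foot is down on the plate, within 6 mm of its top (x of scraper in the frame of plate between -0.13 and 0.13 m and y of scraper in the frame of plate between -0.16 and 0.16 m and z of scraper in the frame of plate below 0.061 m and angle between scraper's own z axis and vertical below 0.15 rad), for 0.2 s.
3. all five chips are in the catch tray (x of chip0 in the frame of tray between -0.065 and 0.065 m and y of chip0 in the frame of tray between -0.165 and 0.165 m and z of each of chip0, chip1, chip2, chip3, chip4 in the frame of tray below 0.038 m and x of chip1 in the frame of tray between -0.065 and 0.065 m and y of chip1 in the frame of tray between -0.165 and 0.165 m and x of chip2 in the frame of tray between -0.065 and 0.065 m and y of chip2 in the frame of tray between -0.165 and 0.165 m and x of chip3 in the frame of tray between -0.065 and 0.065 m and y of chip3 in the frame of tray between -0.165 and 0.165 m and x of chip4 in the frame of tray between -0.065 and 0.065 m and y of chip4 in the frame of tray between -0.165 and 0.165 m), for 0.2 s.
At the end, for the whole second after the job is handed in: All chips lie in the tray, below its rim; the yellow tin stands level on the green one, centred within 8 mm, sides in line within 0.12 rad; the scraper stands on its foot on the mat, its middle within 45 mm (mat x) and 60 mm (mat y) of the mat's; all at rest (all of step 1 and all of step 3 and x of scraper in the frame of mat between -0.045 and 0.045 m and y of scraper in the frame of mat between -0.06 and 0.06 m and z of scraper in the frame of mat between 0.002 and 0.007 m and angle between scraper's own z axis and vertical below 0.08 rad and linear speed of each of chip0, chip1, chip2, chip3, chip4, tin_yellow, scraper below 0.02 m/s); the robot touches nothing.
It fails at once if a finger pushes a chip (more than 1 N) (contact force between the fingers and chip0 above 1 N or contact force between the fingers and chip1 above 1 N or contact force between the fingers and chip2 above 1 N or contact force between the fingers and chip3 above 1 N or contact force between the fingers and chip4 above 1 N).
It fails at once if the yellow tin pushes a chip (more than 2 N) (contact force between tin_yellow and chip0 above 2 N or contact force between tin_yellow and chip1 above 2 N or contact force between tin_yellow and chip2 above 2 N or contact force between tin_yellow and chip3 above 2 N or contact force between tin_yellow and chip4 above 2 N).
It fails at once if the column's blue or green tin is shifted more than 20 mm (distance of any of tin_low, tin_mid from where it was at the start of the episode above 0.02 m).
It fails at once if the jar, thread cone, hoop, spoon or cup is moved more than 30 mm (distance of any of jar, thread, hoop, spoon, cup from where it was at the start of the episode above 0.03 m).
It also fails if it takes over 72 s, if anything falls off the work surface, if the arm or the gripper's body presses on something with over 40 N, if the wrist force passes 120 N, or if a joint passes its speed limit or range.

ROBOT

A 7-joint arm with a two-finger parallel gripper is mounted at the origin on the work surface. World frame = base frame: x ahead of the robot, y to its left, z up, the work surface at z = 0. Lengths are in m, angles in rad, forces in N, time in s.
With the tool pointing down it reaches from about 0.425 to 0.875 m from the base axis. Payload 4.7 kg.
Tool frame: the origin (TCP) lies between the finger pads; the fingertips stand finger_overhang ahead of it and the grasp point (between the pads) lies 6 mm ahead of it (finger_overhang is the distance from the TCP to the fingertips, in m); z points along the fingers, y is the line along which they close (so a half turn about z gives the same grasp; the last joint's range is limited). The gripper opens to 87 mm and grips with 3 to 60 N. Pads are 19 mm wide; open, the fingers measure 117 mm over their backs; the gripper's body (75 mm by 190 mm) begins 51 mm behind the grasp point.
Start: joints at [-1.086, 0.321, -0.07, 1.45, 0.023, 1.371, -0.057], TCP at [0.295, 0.579, 0.248] pointing down, gripper open.
Joint ranges: [-2.86, 2.86], [-0.3, 2.09], [-1.38, 1.24], [0.06, 2.45], [-1.56, 4.7], [0.09, 2.05], [-2.69, 2.69]. Speed limits (rad/s): [2.57, 2.57, 3.14, 3.14, 3.14, 3.14, 3.14].

INTERFACE

Orientations are given as a rotation vector (axis times angle).
In Python, from bench import movep, movel, move_j, move_gripper, hold, solve_ik, read_state, grab_frame, IKError, hand_in, finger_overhang gives the robot as it stands. Calls block until the motion is done:
- movep(position, orientation): joint-space move of the TCP to a pose.
- movel(position, frame=None, velocity=0.15, max_force=None): straight line of the TCP; frame=None keeps the orientation; velocity is the mean speed in m/s. With max_force (N) it stops when the force on the tool has changed by that much, and returns True; else False.
- move_j(angles): joint-space move.
- move_gripper(opening, grip_force=None): finger opening in m; grip_force is the grip in N (None keeps the last); returns when the fingers have stopped.
- hold(seconds).
- solve_ik(position, orientation): joint angles nearest the present ones, or None.
- read_state(): the state.
- grab_frame(name): name is "scene" or "top" or "wrist"; returns a dict with "img" (420x560x3 uint8, red, green, blue), "K" (3x3 intrinsics, pixels), "world_from_camera" (4x4, takes a point from camera to world coordinates); the wrist camera has in their place "T_tool_cam" (4x4, takes a point from camera to tool coordinates, whose origin is the TCP and whose axes are the flange's). Camera axes: x right, y down, z forward; pixel columns grow to the right and rows downward; lengths in m; the calibration is good to about 2 mm. The wrist camera is an equidistant fisheye: a pixel r from the principal point sees the ray r / f radians off the axis. A picture is of the moment at which its call begins: read the wrist's pose just before it. There is no depth.
A pose or a line that the arm cannot do raises IKError and nothing moves.
- hand_in(): hands the job in; it is judged then, once.
The state is a dict: "clock": time; "joint_positions": joint angles; "dq": joint speeds; "effort": joint torques, N m; "position": TCP position; "ee_rot": TCP orientation; "contact_force": force on the tool from outside, world axes, zero at the start; "ft_torque": the same for the moment, N m; "opening": finger opening in m; "grasp_force": force on a finger pad.
Only numpy, scipy, OpenCV 4.12 (cv2) and the standard library are available. Lean on these libraries where they do the work, as an engineer would, in place of code of your own. Each camera call takes 0.05 s, during which the arm holds its last target. There are 200 camera calls.

## Working session

There is one attempt and no reset: what is moved stays moved. The work goes in short steps, each a Python script; the robot and the scene stay as the last script left them, time stands still between calls to the robot, and variables do not carry over. Pictures are saved under pics/ and viewed, at most 10 in all, crops included, and the job is handed in when it is done.

```bash
mkdir -p pics; ls; python3 - <<'E'
from bench import *
import cv2, numpy as np
print(finger_overhang, read_state())
for n in("top","scene"):
    f=grab_frame(n); cv2.imwrite(f"pics/{n}0.png",cv2.resize(f["img"][:,:,::-1],(800,600),interpolation=cv2.INTER_CUBIC))
    np.savez(f"pics/{n}0.npz",**f); print(f["K"],f["world_from_camera"])
E
```

```text
pics
0.025 {'clock': 0.0, 'joint_positions': array([-1.0858854 ,  0.3218137 , -0.07009102,  1.45164385,  0.02259176,
        1.37078415, -0.05692902]), 'dq': array([-5.56066025e-04, -1.18220670e-03,  6.93298724e-05,  2.64398148e-04,
       -4.49968068e-04,  6.14106364e-04, -1.11165118e-03]), 'effort': array([-3.49305010e-04, -4.91296005e+01, -4.04215185e-01, -3.12539649e+01,
       -6.40789443e-02,  4.35210345e-02,  1.71829274e-04]), 'position': array([0.29466015, 0.5788264 , 0.24648318]), 'ee_rot': array([-7.32646703e-01, -3.05460743e+00,  2.87239610e-03]), 'contact_force': array([-0.20106263, -0.171031  , -0.11965309]), 'ft_torque': array([ 0.01090557, -0.02050383,  0.01330269]), 'grasp_force': 0.0, 'opening': 0.08672338287466695}
[[417.76752264   0.         273.72979696]
 [  0.         417.76752264 208.65351295]
 [  0.           0.           1.        ]] [[-4.74456753e-04 -9.81299717e-01  1.92485430e-01  2.93484869e-01]
 [-9.99993065e-01  1.17661147e-03  3.53354039e-03 -5.95673525e-04]
 [-3.69394274e-03 -1.92482419e-01 -9.81293469e-01  1.32294412e+00]
 [ 0.00000000e+00  0.00000000e+00  0.00000000e+00  1.00000000e+00]]
[[479.97576045   0.         269.19987885]
 [  0.         479.97576045 212.48525206]
 [  0.           0.           1.        ]] [[-0.46083474  0.70066905 -0.54469645  1.2919866 ]
 [ 0.88747811  0.36640737 -0.27951429  0.36828575]
 [ 0.00373379 -0.61221607 -0.79068169  1.15021011]
 [ 0.          0.          0.          1.        ]]
```

View pics/top0.png

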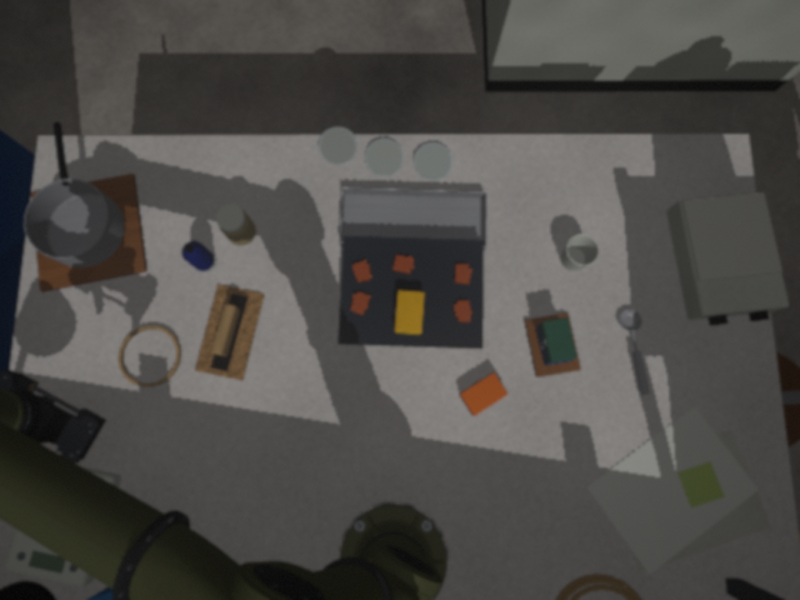

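View pics/scene0.png

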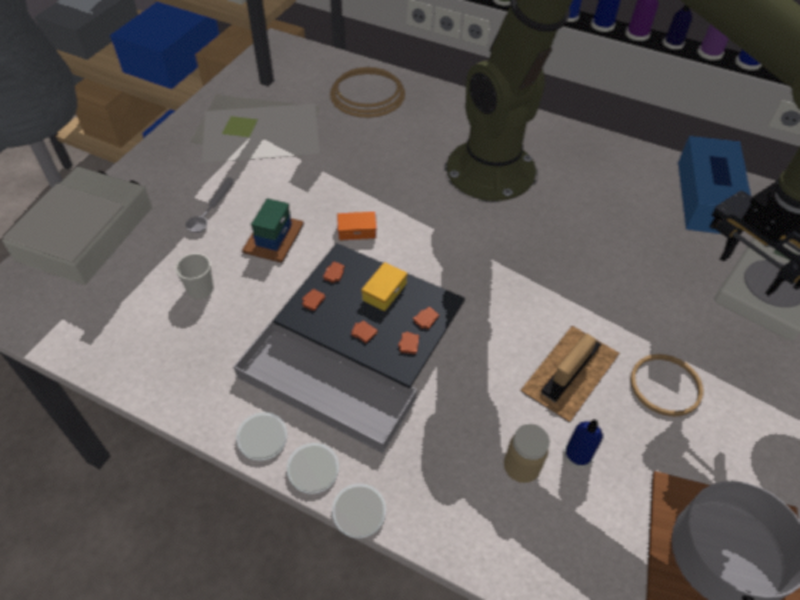

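The top view shows the yellow tin on the plate at (410,312). The same shape also appears as an orange tin at (483,393) and as the column at (558,341), which is green over blue. The yellow-green patch at (702,484) is flat paper. The all-yellow one on the plate, among the chips, fits the description. The chips are at (362,271), (404,264), (463,273), (361,303) and (463,311). The scraper is at (230,330). Next I'll check an enlarged crop and take the first measurements.

```bash
cat > h.py <<'E'
from bench import *
import cv2, numpy as np
from scipy.spatial.transform import Rotation as R
def ray_plane(o,d,z):
    return o+d*((z-o[2])/d[...,2])[...,None]
def px2w(f,uv,z):
    uv=np.atleast_2d(uv).astype(float); K=f["K"]; T=f["world_from_camera"]
    d=np.c_[(uv-K[:2,2])/[K[0,0],K[1,1]],np.ones(len(uv))]@T[:3,:3].T
    return ray_plane(T[:3,3],d,z)
def wrist_px2w(f,st,uv,z):
    uv=np.atleast_2d(uv).astype(float); K=f["K"]; Tc=f["T_tool_cam"]
    p=(uv-K[:2,2])/[K[0,0],K[1,1]]; th=np.linalg.norm(p,axis=1); s=np.sinc(th/np.pi)
    d=np.c_[p*s[:,None],np.cos(th)]
    Rw=R.from_rotvec(st["ee_rot"]).as_matrix()
    return ray_plane(Rw@Tc[:3,3]+st["position"],d@(Rw@Tc[:3,:3]).T,z)
def down(yaw):  # tool z down; tool y (closing line) at world angle yaw+90deg -> closing along (−sin,cos)
    return (R.from_euler('z',yaw)*R.from_euler('x',np.pi)).as_rotvec()
def rect(P):
    (c,(a,b),ang)=cv2.minAreaRect(np.float32(P[:,:2]*1000))
    if a<b: a,b,ang=b,a,ang+90
    ang=(ang+90)%180-90
    return np.round([*c,a,b],1),round(ang,1)   # mm, deg of long side
def blobs(mask,amin=40):
    n,l,s,c=cv2.connectedComponentsWithStats(mask.astype(np.uint8))
    return [(np.argwhere(l==i)[:,::-1],s[i]) for i in range(1,n) if s[i,4]>=amin]
E
python3 - <<'E'
from h import *
f=dict(np.load("pics/top0.npz")); im=f["img"]; h,s,v=cv2.split(cv2.cvtColor(im,cv2.COLOR_RGB2HSV))
def show(n,m,z,a=30):
    for b,st in blobs(m,a): print(n,np.round(b.mean(0)/.7),st[4],rect(px2w(f,b,z)))
show("yel",(h>18)&(h<30)&(s>180)&(v>110),.091)
show("chip",(h<10)&(s>120)&(v>60)&(np.indices(h.shape)[0]<245),.064)
show("grn",(h>60)&(h<95)&(s>90)&(v>30),.084)
show("plate",cv2.morphologyEx(((v<60)&(np.abs(np.indices(h.shape)[1]-288)<60)&(abs(np.indices(h.shape)[0]-204)<45)).astype(np.uint8),cv2.MORPH_CLOSE,np.ones((35,35))),.055,500)
show("mat",(h>8)&(h<24)&(s>70)&(v>60)&(np.indices(h.shape)[1]<200)&(np.indices(h.shape)[1]>130),.004,100)
q=lambda x0,y0,w,hh:cv2.resize(im[y0:y0+hh,x0:x0+w,::-1],(400,300),interpolation=cv2.INTER_CUBIC)
m=np.vstack([np.hstack([q(235,160,120,90),q(310,230,80,60)]),np.hstack([q(120,195,80,60),q(355,215,60,45)])])
cv2.imwrite("pics/crop1.png",np.clip(m*1.6,0,255).astype(np.uint8))
E
```

```text
yel [409. 312.] 507 (array([506.3, -33.6,  87.7,  52.6]), -4.8)
chip [403. 263.] 153 (array([617.6, -22.7,  43.5,  37.3]), 82.5)
chip [362. 271.] 151 (array([601.3,  68.5,  46.3,  35.3]), 11.4)
chip [462. 273.] 144 (array([ 596.3, -150.9,   44.7,   33.1]), -7.4)
chip [360. 302.] 156 (array([531.5,  70.8,  46.8,  34.8]), -7.3)
chip [462. 310.] 152 (array([ 512.8, -148.3,   46.5,   33.7]), -0.1)
plate [410. 290.] 7676 (array([566.6, -40.2, 313.4, 253.3]), 89.1)
mat [229. 332.] 1699 (array([478.3, 364.7, 197.5, 106.4]), -11.6)
```

View pics/crop1.png

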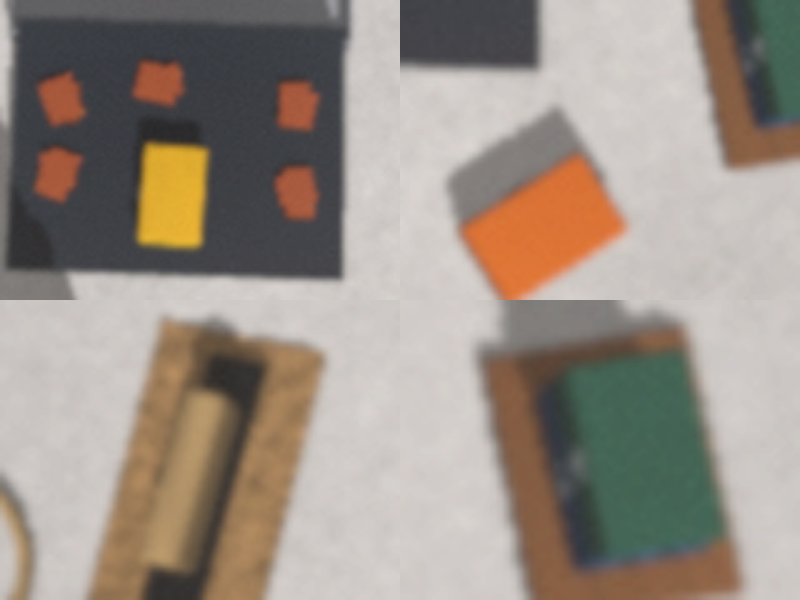

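The crop confirms the all-yellow tin on the plate; its lid spans crop pixels (138–208, 143–247). The orange look-alike lies on the table and is not part of the job. Next: close wrist looks above the tin, the column and the scraper.

```bash
python3 - <<'E'
from h import *
f=dict(np.load("pics/top0.npz"))
c=np.array([[15,20],[8,268],[342,277],[345,30]])/3.3333+[235,160]-.5
print("plate",px2w(f,c,.055).round(4).tolist())
g=np.array([[168,72],[288,48],[325,240],[185,265]])/6.6667+[355,215]-.5
G=px2w(f,g,.084); print("green",G.round(4).tolist(),G.mean(0), rect(G))
hd=np.array([[190,90],[235,100],[190,275],[145,270]])/5+[120,195]-.5
H=px2w(f,hd,.064); print("handle",H.round(4).tolist(),rect(H))
d=np.pi/180
for n,p,yaw in [("tin",[.505,-.034,.30],-5*d),("col",[*G.mean(0)[:2],.32],-10*d),("scr",[*H.mean(0)[:2],.30],-12*d)]:
    for k in(0,np.pi):
        q=solve_ik(p,down(yaw+k)); print(n,k,None if q is None else np.round(q,2))
E
```

```text
plate [[0.6812, 0.1136, 0.055], [0.4452, 0.1163, 0.055], [0.4367, -0.1888, 0.055], [0.6709, -0.1986, 0.055]]
green [[0.4853, -0.3136, 0.084], [0.4962, -0.3681, 0.084], [0.4098, -0.3795, 0.084], [0.3988, -0.3169, 0.084]] [ 0.44751411 -0.34451249  0.084     ] (array([ 447.5, -342.5,   89.8,   63.6]), 7.5)
handle [[0.5288, 0.3606, 0.064], [0.5226, 0.3327, 0.064], [0.4153, 0.3546, 0.064], [0.4183, 0.3819, 0.064]] (array([470.9, 357.2, 112.5,  28.6]), -10.9)
tin 0 [-0.57 -0.03  0.58  1.74  0.02  1.43 -1.65]
tin 3.141592653589793 [-0.52 -0.03  0.53  1.74  0.01  1.43  1.49]
col 0 [ 0.18  0.11  0.47  1.57 -0.05  1.47 -1.09]
col 3.141592653589793 [ 0.07  0.12  0.6   1.57 -0.07  1.47  2.07]
scr 0 [-1.02  0.18  0.38  1.54 -0.07  1.44 -2.42]
scr 3.141592653589793 [-0.73  0.18  0.04  1.53 -0.01  1.44  0.67]
```

```bash
python3 - <<'E'
from h import *
d=np.pi/180; tiles=[]
for n,p,yaw in [("scr",[.471,.357,.30],168*d),("col",[.447,-.343,.30],8*d),("tin",[.505,-.034,.30],-5*d)]:
    movep(p,down(yaw)); hold(.3); st=read_state(); f=grab_frame("wrist")
    np.savez(f"pics/w_{n}.npz",pos=st["position"],rot=st["ee_rot"],**f); tiles.append(cv2.resize(f["img"][:,:,::-1],(400,300)))
    print(n,st["clock"],st["position"],f["K"].round(1).tolist(),f["T_tool_cam"].round(3).tolist())
tiles.append(tiles[0]*0); cv2.imwrite("pics/w1.png",np.clip(np.vstack([np.hstack(tiles[:2]),np.hstack(tiles[2:])])*1.5,0,255).astype(np.uint8))
E
```

```text
scr 1.5083 [0.4703612  0.35791037 0.29967741] [[325.2, 0.0, 281.0], [0.0, 325.2, 210.1], [0.0, 0.0, 1.0]] [[0.001, -0.954, -0.299, 0.083], [1.0, 0.001, 0.001, -0.001], [-0.0, -0.299, 0.954, -0.138], [0.0, 0.0, 0.0, 1.0]]
col 4.3417 [ 0.44723968 -0.34272159  0.29996385] [[325.2, 0.0, 281.0], [0.0, 325.2, 210.1], [0.0, 0.0, 1.0]] [[0.001, -0.954, -0.3, 0.082], [1.0, 0.001, -0.0, 0.001], [0.001, -0.3, 0.954, -0.138], [0.0, 0.0, 0.0, 1.0]]
tin 5.8917 [ 0.50500923 -0.03491899  0.29997982] [[325.2, 0.0, 281.0], [0.0, 325.2, 210.1], [0.0, 0.0, 1.0]] [[0.001, -0.954, -0.3, 0.082], [1.0, 0.001, -0.0, 0.001], [0.001, -0.3, 0.954, -0.138], [0.0, 0.0, 0.0, 1.0]]
```

View pics/w1.png

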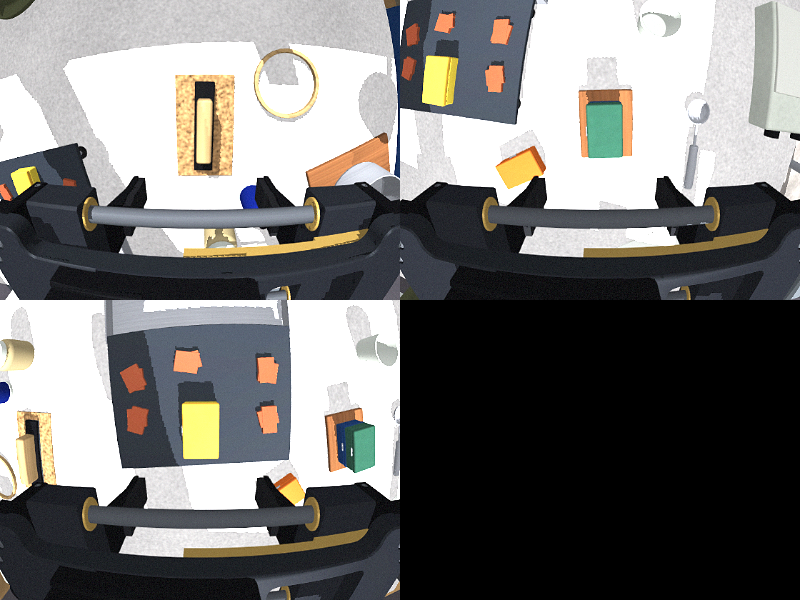

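The wrist views show each target clearly: the scraper handle at montage (204,130), the green lid at (605,130), the yellow lid at (201,430), and the plate with the five chips clear of the tin. Next I'll segment them.

```bash
python3 - <<'E'
from h import *
def ld(n):
    f=dict(np.load(f"pics/w_{n}.npz")); return f,dict(position=f["pos"],ee_rot=f["rot"]),cv2.split(cv2.cvtColor(f["img"],cv2.COLOR_RGB2HSV))
def show(n,f,st,m,z,a=300):
    yy,xx=np.indices(m.shape); m=m&(yy<270)
    for b,s in blobs(m,a): print(n,b.mean(0).round(),s[4],rect(wrist_px2w(f,st,b,z)))
f,st,(h,s,v)=ld("tin")
print("yel px",h[180,280],s[180,280],v[180,280])
show("yel",f,st,(h>22)&(h<33)&(s>100),.091); show("chip",f,st,(h<12)&(s>90),.064)
# plate by picked corners (montage*1.4)
c=np.array([[108,333],[122,467],[290,457],[288,325]],float)-[0,300]; print("plate",wrist_px2w(f,st,c*1.4,.055).round(4).tolist())
f,st,(h,s,v)=ld("col")
print("grn px",h[180,286],s[180,286],v[180,286]); show("grn",f,st,(h>60)&(h<95)&(s>80),.084); show("board",f,st,(h<16)&(s>100),.012)
f,st,(h,s,v)=ld("scr"); x=np.indices(h.shape)[1]; 
print("wood px",[(h[y,286],s[y,286],v[y,286]) for y in(150,180,210)])
show("matorwood",f,st,(h>8)&(h<28)&(s>40)&(abs(x-286)<50),.004)
b=(v<70)&(abs(x-286)<50); show("foot",f,st,b,.014,100)
c=np.array([[195,98],[213,98],[212,169],[195,169]])*1.4; H=wrist_px2w(f,st,c,.064); print("handle",H.round(4).tolist(),rect(H))
out=cv2.resize(f["img"][90:270,200:380,::-1],(600,600),interpolation=cv2.INTER_CUBIC); cv2.imwrite("pics/scrcrop.png",out)
E
```

```text
yel px 26 166 249
yel [281. 183.] 3722 (array([507.1, -35.9,  84.8,  54.1]), -4.9)
chip [262.  86.] 1093 (array([617.5, -25.5,  45.3,  37.2]), 84.0)
chip [373.  98.] 985 (array([ 595.6, -152.4,   43.9,   36.6]), -4.1)
chip [187. 110.] 1010 (array([600. ,  63.9,  45.7,  38.1]), 18.0)
chip [375. 166.] 983 (array([ 513.2, -150.3,   50.6,   36.1]), 9.9)
chip [192. 167.] 998 (array([531.4,  69.7,  47.6,  38.4]), -13.3)
chip [399. 254.] 342 (array([ 393.4, -184.3,   42.8,   24.1]), -57.7)
plate [[0.6885, 0.1063, 0.055], [0.4467, 0.1152, 0.055], [0.4388, -0.1949, 0.055], [0.6748, -0.1993, 0.055]]
grn px 78 115 122
grn [286. 181.] 3777 (array([ 450.6, -349.1,   89.2,   54.8]), 10.0)
board [63. 32.] 624 (array([630.4,  14.1,  57.3,  44. ]), 79.2)
board [142.  44.] 870 (array([ 604.4, -130.2,   50.1,   43.8]), -3.8)
board [18. 49.] 495 (array([609.5, 116.6,  54.4,  48.6]), 19.6)
board [12. 95.] 499 (array([531. , 122.9,  54.4,  49.6]), -14.6)
board [133. 110.] 899 (array([ 510.6, -126.6,   54.5,   42.9]), 5.9)
board [290. 161.] 2937 (array([ 447.8, -353.1,  128.2,   98.8]), 9.6)
board [169. 235.] 2488 (array([ 332.9, -191.2,  105.6,   62.9]), -58.0)
wood px [(np.uint8(18), np.uint8(99), np.uint8(217)), (np.uint8(18), np.uint8(101), np.uint8(196)), (np.uint8(18), np.uint8(104), np.uint8(203))]
matorwood [287. 175.] 10197 (array([477.7, 363.1, 200.2, 110.2]), -11.6)
foot [285. 164.] 1363 (array([476.6, 361.9, 170.7,  36.5]), -12.3)
handle [[0.4158, 0.359, 0.064], [0.4216, 0.3873, 0.064], [0.541, 0.3621, 0.064], [0.5349, 0.3332, 0.064]] (array([478.3, 360.2, 121.9,  29.5]), -11.9)
```

View pics/scrcrop.png

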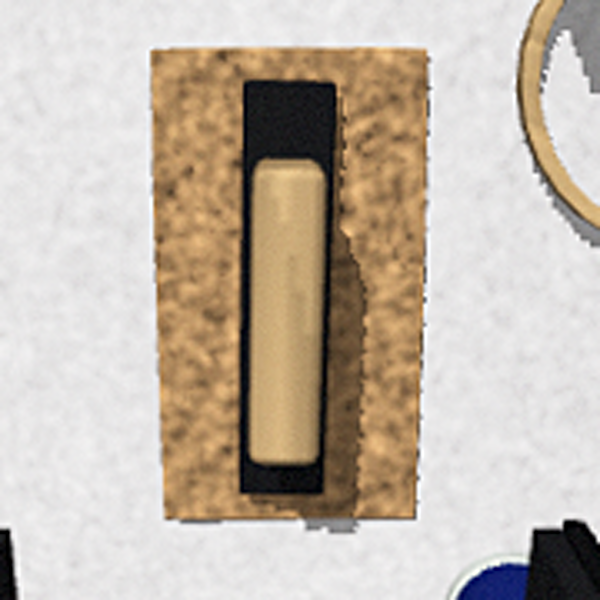

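```bash
python3 - <<'E'
from h import *
d=np.pi/180
t=[.507,-.0358]; g=[.4504,-.3489]
move_gripper(.078); movep([*t,.15],down(-4.9*d)); movel([*t,.085],velocity=.08,max_force=6)
st=read_state(); print(st["position"],st["contact_force"])
move_gripper(.04,20); st=read_state(); print(st["opening"],st["grasp_force"])
movel([*t,.20]); print(read_state()["opening"])
movep([*g,.20],down(10*d)); movel([*g,.130],velocity=.1); hold(.3)
st=read_state(); print("pre",st["position"],R.from_rotvec(st["ee_rot"]).as_euler('zyx',True),st["contact_force"],st["clock"])
print(movel([*g,.111],velocity=.03,max_force=3)); st=read_state(); print(st["position"],st["contact_force"],st["clock"])
E
```

```text
[ 0.50745721 -0.03585887  0.08543015] [0.78077907 0.50876787 0.88266777]
0.05583278938962312 19.999024712014943
0.05564352575830716
pre [ 0.45065184 -0.34903787  0.13045973] [-9.99893250e+00  4.96931359e-02  1.79989076e+02] [ 0.42955198  0.73408584 -1.92082681] 11.8583
True
[ 0.45027183 -0.34872208  0.11399218] [ 0.91867927 -0.56838296  3.04383571] 12.3833
```

```bash
python3 - <<'E'
from h import *
d=np.pi/180
move_gripper(.075); hold(.2); g=[.4504,-.3489]
movel([*g,.20]); movel([*g,.336],velocity=.25); hold(.2); st=read_state(); f=grab_frame("wrist")
h,s,v=cv2.split(cv2.cvtColor(f["img"],cv2.COLOR_RGB2HSV)); y,x=np.indices(h.shape)
for n,m,z in(("yel",(h>22)&(h<33)&(s>100)&(v>150),.12),("grn",(h>60)&(h<95)&(s>80),.084),("board",(h<16)&(s>100),.012)):
    for b,q in blobs(m&(y<270)&(abs(x-286)<70)&(y>70),60): print(n,b.mean(0).round(),q[4],rect(wrist_px2w(f,st,b,z)))
t=grab_frame("top")["img"]; sc=grab_frame("scene")["img"]
a=cv2.resize(f["img"][90:240,190:390,::-1],(400,300),interpolation=cv2.INTER_CUBIC)
b=cv2.resize(sc[120:210,140:260,::-1],(400,300),interpolation=cv2.INTER_CUBIC)
cv2.imwrite("pics/placed.png",np.hstack([a,np.clip(b*1.5,0,255).astype(np.uint8)])); print(read_state()["clock"])
E
```

```text
yel [282. 183.] 3607 (array([ 450. , -349.4,   83.8,   54.6]), 10.1)
board [288. 155.] 2266 (array([ 447.9, -352.9,  128.5,   98.8]), 9.4)
15.0167
```

View pics/placed.png

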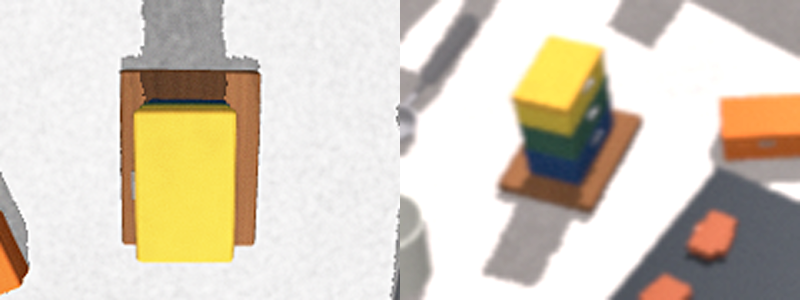

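The crop shows the yellow tin flush on the column with edges in line; its measured centre is within 1 mm of green's earlier one. Now the scraper.

```bash
cat >> h.py <<'E'
PYAW=np.radians(-1.8); PC=np.array([.561,-.041])
def pl(x,y): c,s=np.cos(PYAW),np.sin(PYAW); return PC+[c*x-s*y,s*x+c*y]
E
python3 - <<'E'
from h import *
d=np.pi/180
for yw in(88.2,-91.8):
    print(yw,[(q:=solve_ik([*pl(x,y),.105],down(yw*d))) is not None and np.round(q,2).tolist() for x in(-.1,.137) for y in(.068,-.075)])
s=[.4766,.3619]
move_gripper(.06); movep([*s,.15],down(167.9*d)); movel([*s,.052],velocity=.1,max_force=6)
st=read_state(); print(st["position"],st["contact_force"])
move_gripper(.01,40); st=read_state(); print(st["opening"],st["grasp_force"],st["clock"])
movel([*s,.17]); st=read_state(); print(st["opening"],st["contact_force"],np.round(st["joint_positions"],2),st["clock"])
E
```

```text
88.2 [[-1.09, 0.06, 1.01, 2.09, -0.05, 1.02, -0.09], [-0.69, 0.08, 0.92, 2.07, -0.07, 1.02, 0.23], [-0.57, 0.61, 0.71, 1.49, -0.41, 1.19, 0.17], [-0.28, 0.59, 0.59, 1.47, -0.34, 1.18, 0.33]]
-91.8 [False, False, [0.67, 0.85, -1.18, 1.44, 0.79, 1.37, 2.57], [-0.52, 0.73, 0.99, 1.48, -0.63, 1.27, -2.63]]
[0.47717015 0.36218759 0.05271259] [0.42698309 0.45536643 0.10452164]
0.025750443743135606 39.91848619974917 20.0417
0.025488305303778592 [-0.30017798 -0.22374257 -2.9330698 ] [-1.54  0.42  1.06  1.72 -0.39  1.24  0.98] 20.975
```

```bash
cat >> h.py <<'E'
def wipe(y,x0=-.100,x1=.137,vel=.12):
    o=down(np.radians(88.2))
    movep([*pl(x0,y),.17],o); movel([*pl(x0,y),.112],velocity=.12); hold(.2)
    c=movel([*pl(x0,y),.098],velocity=.02,max_force=3); st=read_state(); z=st["position"][2]
    print("down",c,st["position"],st["contact_force"],st["clock"]); hold(.3)
    movel([*pl(x1,y),z],velocity=vel); st=read_state(); print("end",st["position"],st["contact_force"],st["opening"]); hold(.2)
    movel([*pl(x1,y),.17],velocity=.2)
E
python3 - <<'E'
from h import *
wipe(.068); wipe(-.075)
movep([*pl(-.0,.068),.25],down(np.radians(88.2))); hold(.2)
t=grab_frame("top"); s=grab_frame("scene")
a=t["img"][115:250,230:350,::-1]; b=s["img"][165:320,150:335,::-1]
cv2.imwrite("pics/wiped.png",np.clip(np.hstack([cv2.resize(a,(400,450),interpolation=cv2.INTER_CUBIC),cv2.resize(b,(400,450),interpolation=cv2.INTER_CUBIC)])*1.6,0,255).astype(np.uint8)); print(read_state()["clock"])
E
```

```text
down True [0.463522   0.03014207 0.10291478] [0.98142729 0.55872553 3.42222144] 23.575
end [0.69945269 0.02271744 0.10188062] [ 0.99902698 -0.28802085 -2.59478185] 0.02588088961413041
down True [ 0.45898907 -0.11283513  0.10287008] [ 0.59151126 -0.59291394  3.43205302] 29.1083
end [ 0.69476255 -0.12004726  0.10179699] [ 0.10881265 -0.5020667  -2.06852115] 0.025963216450917547
33.3833
```

View pics/wiped.png

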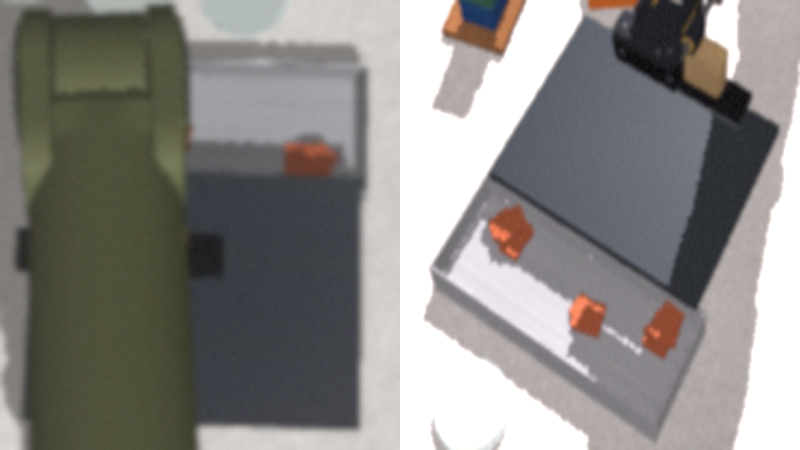

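The plate looks clear and the tray shows three chip clusters: crop (510,230), (587,315) and (662,330). The two outer ones look like doubled chips. I'll move the arm aside, over the mat, and check before setting the scraper down.

```bash
python3 - <<'E'
from h import *
movep([.4772,.3626,.15],down(np.radians(167.9))); hold(.2)
t=grab_frame("top"); s=grab_frame("scene")
for n,f,zs in(("top",t,(.010,)),("scene",s,(.010,))):
    h,S,v=cv2.split(cv2.cvtColor(f["img"],cv2.COLOR_RGB2HSV))
    for b,q in blobs((h<10)&(S>110)&(v>40),15):
        r=rect(px2w(f,b,.012)); 
        if .3<r[0][0]/1000<.9 and -.25<r[0][1]/1000<.2: print(n,b.mean(0).round(),q[4],r)
a=t["img"][115:250,230:350,::-1]; b=s["img"][225:320,150:285,::-1]
cv2.imwrite("pics/wiped2.png",np.clip(np.hstack([cv2.resize(a,(380,430),interpolation=cv2.INTER_CUBIC),cv2.resize(b,(420,430),interpolation=cv2.INTER_CUBIC)])*1.6,0,255).astype(np.uint8)); print(read_state()["clock"])
E
```

```text
top [280. 155.] 109 (array([731.7, -18.2,  36.1,  30.9]), 89.9)
top [252. 161.] 82 (array([711.3,  75.2,  32.9,  23.9]), 89.9)
top [322. 162.] 110 (array([ 705.8, -155.2,   42.8,   27.2]), 89.9)
scene [201. 244.] 225 (array([ 699.8, -151.7,   56.7,   44.9]), 64.9)
scene [236. 273.] 165 (array([736.4, -17.8,  41.1,  37.2]), -87.0)
scene [271. 278.] 210 (array([704.4,  75.9,  54.9,  36.6]), -13.4)
35.0333
```

View pics/wiped2.png

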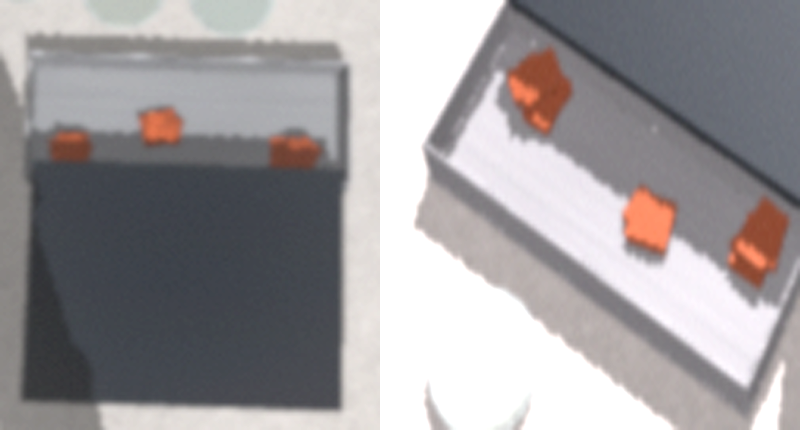

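The plate is clear. The outer tray clusters at crop (540,90) and (760,240) look like overlapping pairs, plus the single chip at (650,220). Now I'll set the scraper down and take one close look at the tray.

```bash
python3 - <<'E'
from h import *
s=[.4772,.3626]
movel([*s,.062],velocity=.12); hold(.2)
print(movel([*s,.048],velocity=.02,max_force=3)); st=read_state(); print(st["position"],st["contact_force"])
move_gripper(.06); hold(.2); movel([*s,.20],velocity=.2)
movel([*s,.30],velocity=.25); hold(.2); st=read_state(); f=grab_frame("wrist")
h,S,v=cv2.split(cv2.cvtColor(f["img"],cv2.COLOR_RGB2HSV)); y,x=np.indices(h.shape)
for n,m,z in(("mat",(h>8)&(h<28)&(S>40),.004),("foot",(v<70),.018)):
    for b,q in blobs(m&(abs(x-286)<50)&(y<270)&(y>80),300): print(n,q[4],rect(wrist_px2w(f,st,b,z)))
movep([.56,-.041,.30],down(np.radians(-5))); hold(.2); w=grab_frame("wrist")
a=cv2.resize(w["img"][0:210,120:440,::-1],(800,525),interpolation=cv2.INTER_CUBIC); cv2.imwrite("pics/tray.png",a); print(read_state()["clock"])
E
```

```text
True
[0.47721471 0.36267614 0.05189424] [ 0.79419535 -0.42784083  4.42632126]
mat 8244 (array([477.8, 363.1, 200.1, 110.2]), -11.7)
mat 2067 (array([487. , 359.5, 130.3,  31.4]), -12.4)
foot 1373 (array([476.2, 362.5, 169.1,  36.2]), -11.9)
41.6167
```

View pics/tray.png

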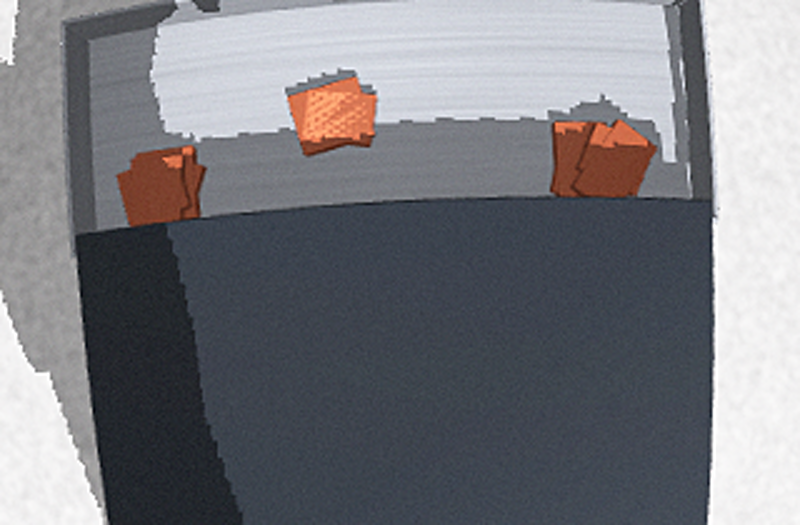

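The close look shows two overlapping chips at (160,185), two at (600,160) and one at (333,112). All five lie in the tray, the plate is bare, and the scraper stands within 2 mm of the mat's centre.

```bash
python3 -c "
from bench import *
print(hand_in())"
```

```text
the job is handed in; nothing more can be done
None
```

The job is handed in: the yellow tin stands squarely on the column, all five chips are in the tray, the plate is clear and the scraper is back on its mat, at about 42 s of the 72 s limit; the judge's verdict was not shown.

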